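# Unstack the fastener test pieces into their trays

## Task

The test pieces are piled up on the bench: take the pile apart from the top, one piece at a time, and set each one down gently (not dropped) in the low grey tray of its own shape and size, lying flat on the tray's floor inside the rim. Do not knock over or shift the standing bolt and the amber jar; let go of everything at the end.

Things in the scene. Friction and masses are not known exactly. Their poses are not given: they have to be found in the camera images.
- small_nut_mid (a point): Small steel hexagon nut, top of the pile: 24 mm across flats, 27.7 mm across corners, 16 mm high, 16 mm bore, 40 g. The point is its centre, half-way up (8 mm above its underside); z is its axis, up; x points square out of one of its flats (flats every 60 degrees).
- spacer_mid (a point): Round steel spacer, under the small nut: 36 mm diameter, 30 mm high, 16 mm bore, 0.19 kg. The point is its centre, half-way up (15 mm); z is its axis, up.
- big_nut_mid (a point): Large steel hexagon nut, under the spacer: 50 mm across flats, 57.7 mm across corners, 26 mm high, 33 mm bore, 0.27 kg. The point is its centre, half-way up (13 mm); z is its axis, up; x points square out of one of its flats (flats every 60 degrees).
- plate_mid (a point): Square steel bearing plate, bottom of the pile, lying on the worktop: 64 x 64 mm, 22 mm thick, 26 mm hole, about 0.55 kg. The point is its centre, half-way up (11 mm); z up, x and y square out of its sides. The pieces of the pile lie loosely on one another, each centred to about 2 mm, each turned its own way; the whole pile is 94 mm high.
- small_nut_tray: Fixed low grey plastic tray with a lighter rim on the worktop, small hexagon: 46 mm across flats inside, 54 mm outside. Its floor is 2 mm thick, its rim 4 mm wide and 6 mm high over the worktop (4 mm over the floor). Origin at its centre on the worktop, z up; x points square out of one of its sides.
- spacer_tray: Fixed low grey plastic tray with a lighter rim on the worktop, round: 58 mm diameter inside, 66 mm outside. Its floor is 2 mm thick, its rim 4 mm wide and 6 mm high over the worktop (4 mm over the floor). Origin at its centre on the worktop, z up; x and y level.
- big_nut_tray: Fixed low grey plastic tray with a lighter rim on the worktop, large hexagon: 72 mm across flats inside, 80 mm outside. Its floor is 2 mm thick, its rim 4 mm wide and 6 mm high over the worktop (4 mm over the floor). Origin at its centre on the worktop, z up; x points square out of one of its sides.
- plate_tray: Fixed low grey plastic tray with a lighter rim on the worktop, square: 84 x 84 mm inside, 92 x 92 mm outside. Its floor is 2 mm thick, its rim 4 mm wide and 6 mm high over the worktop (4 mm over the floor). Origin at its centre on the worktop, z up; x and y square out of its sides. The square plate fits in only when turned to match the tray's sides to within about 15 degrees.
- bolt_mid (a point): Bystander, to be left alone: dark steel bolt standing on its head, head 24 mm across flats, shank 16 mm, 55 mm tall, loose. The point is on its axis half-way up (27.5 mm).
- jar_mid (a point): Bystander, to be left alone: small amber jar with a black cap, 38 mm diameter, 50 mm tall, loose. The point is on its axis half-way up (25 mm). A flat black and grey case (60 x 90 x 26 mm, not listed, loose) also lies somewhere among the trays, at least 140 mm (centre to centre) from the centre of any of them or of the pile.

How it is judged:
By the outcome, as a careful person would: the job done as asked, in the order asked, and still so for the second after the job is handed in, with the robot touching nothing.
It also fails if it takes over 96 s, if anything falls off the work surface, if the arm or the gripper's body presses on something with over 40 N, if the wrist force passes 120 N, or if a joint passes its speed limit or range.

## Robot

A 6-joint arm with a two-finger parallel gripper is mounted at the origin on the work surface. World frame = base frame: x ahead of the robot, y to its left, z up, the work surface at z = 0. Lengths are in m, angles in rad, forces in N, time in s.
With the tool pointing down it reaches from about 0.375 to 0.975 m from the base axis. Payload 3.8 kg.
Tool frame: the origin (TCP) lies where the fingers leave the gripper's body, on its centre line; the fingertips stand 73 mm ahead of it and the grasp point (between the pads) lies 54 mm ahead of it; z points along the fingers, y is the line along which they close (so a half turn about z gives the same grasp; the last joint's range is limited). The gripper opens to 85 mm and grips with 20 to 120 N. Pads are 22 mm wide; open, the fingers measure 114 mm over their backs; the gripper's body (76 mm by 85 mm) begins 54 mm behind the grasp point. The pads swing forward as they close: fully open they stand 13 mm farther back than shut.
Start: joints at [-1.306, 0.264, 1.604, -0, 1.274, -0.037], TCP at [0.201, -0.644, 0.304] pointing down, gripper open.
Joint ranges: [-2.63, 2.63], [-0.94, 2.18], [0.31, 2.57], [-1.31, 4.45], [0, 2.66], [-2.55, 2.55]. Speed limits (rad/s): [2.57, 2.57, 3.14, 3.14, 3.14, 3.14].

## Interface

Orientations are given as a rotation vector (axis times angle).
In Python, from workcell import read_state, viewer, bot gives the robot as it stands.
- The arm moves only by the tool jog_arm, never from a script. Its argument "increments" is a list that holds one entry, the list of rows, each a list of 7 numbers: the shift along the tool's x, y, z in units of 30 mm (1.0 is 30 mm), then the turn, a rotation vector about the tool's x, y, z in units of 6 degrees (1.0 is 6 degrees), then the opening, from -1 (shut) to 1 (fully open). A call has exactly 5 rows; each row shifts and turns the commanded pose from where the row before left it, along the tool's axes as they then stand; what a row does not reach is not made up. A row lasts 1/12 s, in which the tool goes at most 41.7 mm and 7.16 degrees, less where a joint would pass 70% of its speed; a pose out of reach is approached as far as the arm can. A call is refused whole if a number of a shift passes 1 or a number of a turn 1, either way. A call with a gripper value outside its range is refused whole. The fingers move at their own pace and stop on an object; "force" is the grip in N (left out, the last holds). Time passes only in rows, so rows that do not move let the fingers close, or fill a call up. It gives the time, the measured TCP pose, the force, the opening and the grip force at its end, in the units of the state.
- read_state(): the state, without advancing time (a new reading comes with each control period).
- viewer.read_camera(name): name is "scene" or "side" or "wrist"; returns (picture, depth): 400x640x3 uint8, blue, green, red; 400x640 float32, m along the optical axis (not along the pixel's ray), 0 where there is no reading.
- viewer.camera_params(name): a dict with "fx", "fy", "cx", "cy" (pixels), "k1" (the pictures are not rectified: a ray, as slopes to the right and down, at radius r is drawn at 1 + k1 r^2 times it, then the intrinsics apply), "R" (3x3) and "t" (3): a world point X has camera coordinates R X + t; the wrist camera has in their place "hand_eye" (4x4, takes a point from camera to tool coordinates, whose origin is the TCP and whose axes are the flange's). Camera axes: x right, y down, z forward; pixel columns grow to the right and rows downward; lengths in m; the calibration is good to about 2 mm. A picture is of the moment at which its call begins: read the wrist's pose just before it. camera_params takes no time and is no camera call.
- bot.finish_job(): hands the job in; it is judged then, once.
The state is a dict: "time": time; "q": joint angles; "joint_vel": joint speeds; "joint_torque": joint torques, N m; "tool_pos": TCP position; "tcp_rot": TCP orientation; "wrist_force": force on the tool from outside, world axes, zero at the start; "torque": the same for the moment, N m; "width": opening from 0.0 (shut) to 1.0 (fully open); "grip_force": force on a finger pad.
Only numpy, scipy, OpenCV 4.12 (cv2) and the standard library are available. Lean on these libraries where they do the work, as an engineer would, in place of code of your own. Each camera call takes 0.05 s, during which the arm holds its last target. There are 200 camera calls.

## Working session

There is one attempt and no reset: what is moved stays moved. The work goes in short steps, Python scripts to look and compute and a tool call to move; the robot and the scene stay as the last step left them, time stands still between calls to the robot, and variables do not carry over. Pictures are saved under pics/ and viewed, at most 14 in all, crops included, and the job is handed in when it is done.

Besides the shell and the picture viewer there is one more tool, called as name(argument=value, ...), one argument or row to a line, values as JSON. jog_arm: Moves the arm, as the interface text tells. Its arguments: {"type":"object","properties":{"increments":{"type":"array","items":{"type":"array","items":{"type":"array","items":{"type":"number"}}}},"force":{"type":"number"}},"required":["increments"]}

```bash
mkdir -p pics; ls; cat > h.py <<'E'
import numpy as np, cv2
from scipy.spatial.transform import Rotation as Ro
from workcell import read_state, viewer, bot
def pose():
    s=read_state(); T=np.eye(4); T[:3,:3]=Ro.from_rotvec(s["tcp_rot"]).as_matrix(); T[:3,3]=s["tool_pos"]; return T,s
def cam(name):
    """picture, depth, and (C, Rcw, p)"""
    T,s=pose(); im,d=viewer.read_camera(name); p=viewer.camera_params(name)
    if name=="wrist":
        M=T@np.array(p["hand_eye"]); R,C=M[:3,:3],M[:3,3]
    else:
        R=np.array(p["R"]).T; C=-R@np.array(p["t"])
    return im,d,(C,R,p)
def rays(c,uv):
    C,R,p=c; uv=np.atleast_2d(np.float64(uv))
    x=(uv-[p["cx"],p["cy"]])/[p["fx"],p["fy"]]; y=x.copy()
    for _ in range(20): y=x/(1+p["k1"]*(y**2).sum(1,keepdims=True))
    return np.c_[y,np.ones(len(y))]@R.T
def onplane(c,uv,z):
    r=rays(c,uv); return c[0]+r*((z-c[0][2])/r[:,2])[:,None]
def cloud(c,d):
    v,u=np.nonzero(d>0); r=rays(c,np.c_[u,v]); return np.c_[u,v],c[0]+r*d[v,u][:,None]
E
python3 - <<'E'
from h import *
for n in("scene","side","wrist"):
    im,d,c=cam(n); cv2.imwrite(f"pics/{n}0.png",im); print(n,c[0].round(3),c[1][:,2].round(2),c[2]["fx"],c[2]["k1"],(d>0).mean())
s=read_state();print(s)
E
```

```text
pics
scene [ 1.086 -0.336  0.535] [-0.68  0.45 -0.58] 387.17647247407166 -0.011123970743245072 0.9960546875
side [0.445 0.796 0.603] [ 0.12 -0.83 -0.54] 391.5098869533793 -0.017183684055314775 0.99608984375
wrist [ 0.277 -0.621  0.373] [-0.29 -0.09 -0.95] 296.54916073239724 -0.015870347829107456 0.995953125
{'time': 0.15, 'q': array([-1.30594225e+00,  2.64590394e-01,  1.60508794e+00, -2.04757231e-05,
        1.27370913e+00, -3.68769564e-02]), 'joint_vel': array([-0.0008977 , -0.00208089, -0.00362402, -0.00082289, -0.00136957,
       -0.00035095]), 'joint_torque': array([-1.86030877e-05, -5.15906525e+01, -3.67960596e+01, -1.10189012e-04,
        8.06737400e-03, -1.67410064e-05]), 'tool_pos': array([ 0.20048136, -0.64406583,  0.30282605]), 'tcp_rot': array([-3.10414630e+00, -4.71903790e-01,  3.51018504e-04]), 'wrist_force': array([0.50100092, 0.34802377, 0.58471592]), 'torque': array([-0.0268384 ,  0.04628471,  0.03683604]), 'grip_force': 0.0, 'width': 1.000705723040125}
```

View pics/scene0.png

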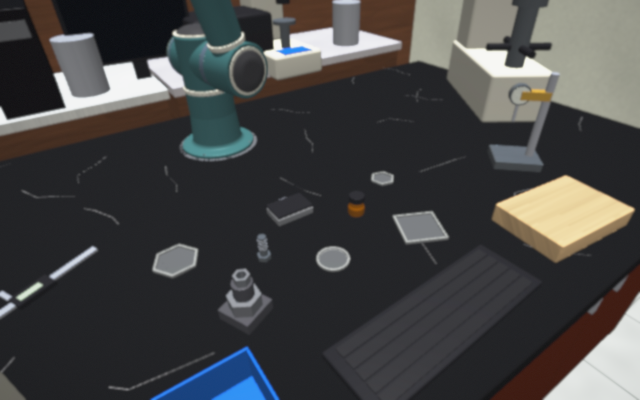

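View pics/side0.png

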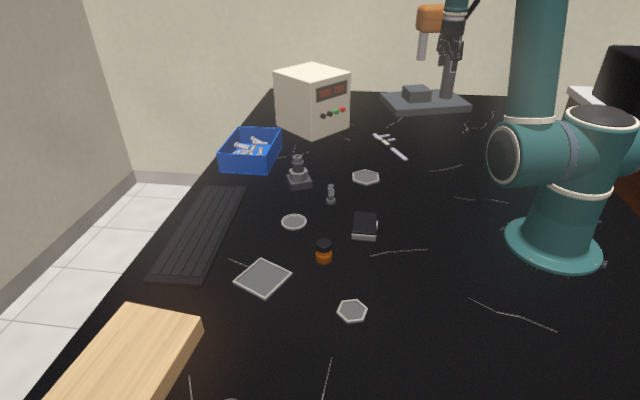

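The scene picture shows the pile at (245,295). The trays are at: big hex (175,260), round (333,258), small hex (382,178), square (420,227). The bolt is at (263,247), the jar (356,205) and the case (290,208). The side picture agrees: pile (298,172), trays (366,177), (293,222), (352,310) and (263,277).

```bash
cat >> h.py <<'E'
def comp(im,seed,thr=70):
    """filled component of light pixels round the seed"""
    m=(im.min(2)>thr).astype(np.uint8); k,l,st,_=cv2.connectedComponentsWithStats(m)
    v,u=np.nonzero(m); i=np.argmin((u-seed[0])**2+(v-seed[1])**2); m=(l==l[v[i],u[i]]).astype(np.uint8)
    return cv2.convexHull(max(cv2.findContours(m,0,cv2.CHAIN_APPROX_NONE)[0],key=len))[:,0]
def flats(P,n):
    """centre, mean width across flats, angle of a flat normal (mod 360/n) of a hull of points (m)"""
    P=P[:,:2]; a=np.radians(np.arange(0,360/n,.5)); best=None
    for t in a:
        w=[];s=[]
        for k in range(n//2):
            q=P@[np.cos(t+2*np.pi*k/n),np.sin(t+2*np.pi*k/n)]; w.append(np.ptp(q)); s.append((q.max()+q.min())/2)
        if best is None or np.mean(w)<best[0]: best=(np.mean(w),t,s,w)
    w,t,s,ww=best; A=[[np.cos(t+2*np.pi*k/n),np.sin(t+2*np.pi*k/n)] for k in range(n//2)]
    return np.linalg.lstsq(np.array(A),np.array(s),rcond=None)[0],np.array(ww),np.degrees(t)
E
python3 - <<'E'
from h import *
np.set_printoptions(precision=4,suppress=True)
S={"scene":dict(big=(175,260),rnd=(333,258),small=(382,178),plate=(420,227)),
"side":dict(big=(366,177),rnd=(293,222),small=(352,310),plate=(263,277))}
N=dict(big=6,rnd=24,small=6,plate=4)
for n in S:
    im,d,c=cam(n)
    for k,s in S[n].items():
        print(n,k,*flats(onplane(c,comp(im,s),.006),N[k]))
    uv,P=cloud(c,d)
    ok=(P[:,0]>.25)&(P[:,0]<1)&(abs(P[:,1])<.7)&(P[:,2]>.012)&(P[:,2]<.15)
    m=np.zeros(d.shape,np.uint8); m[uv[ok][:,1],uv[ok][:,0]]=1
    k,l,st,_=cv2.connectedComponentsWithStats(m)
    L=l[uv[:,1],uv[:,0]]
    for i in range(1,k):
        if st[i,4]>40:
            Q=P[(L==i)]; t=Q[Q[:,2]>Q[:,2].max()-.012]
            print(n,st[i],"min",Q.min(0),"max",Q.max(0),"top",t.mean(0))
E
```

```text
scene big [ 0.4553 -0.2711] [0.0904 0.0855 0.0882] 5.0
scene rnd [ 0.6311 -0.0142] [0.0716 0.0705 0.069  0.069  0.0687 0.0698 0.0721 0.073  0.0738 0.0706
 0.0737 0.0734] 10.0
scene small [0.4611 0.2631] [0.0573 0.0671 0.0679] 47.0
scene plate [0.6853 0.1839] [0.0982 0.1624] 64.5
scene [ 489  111   58   58 1283] min [0.5252 0.5428 0.012 ] max [0.6743 0.6779 0.1496] top [0.626  0.6389 0.1437]
scene [ 493  176  142   82 6553] min [0.7292 0.331  0.0121] max [0.9105 0.5863 0.0467] top [0.8264 0.445  0.0433]
scene [348 191  17  22 322] min [0.5178 0.1009 0.012 ] max [0.5535 0.1363 0.0512] top [0.5374 0.117  0.0471]
scene [266 193  47  29 787] min [ 0.4146 -0.0507  0.0121] max [0.4785 0.0395 0.0274] top [ 0.452  -0.0081  0.0239]
scene [257 234  11  22 173] min [ 0.5375 -0.1298  0.0122] max [ 0.5551 -0.114   0.0554] top [ 0.5479 -0.1227  0.0512]
scene [  322   245   220   155 15751] min [ 0.7766 -0.1523  0.012 ] max [0.9222 0.2526 0.0213] top [0.8552 0.023  0.0165]
scene [ 218  269   54   61 1780] min [ 0.6281 -0.2519  0.012 ] max [ 0.6941 -0.1682  0.095 ] top [ 0.6555 -0.208   0.0901]
scene
[... 971 characters left out ...]
7 -0.5083  0.0145]
side [287 154  26  34 532] min [ 0.6078 -0.23    0.0121] max [ 0.6898 -0.1662  0.0965] top [ 0.6519 -0.2041  0.0919]
side [ 143  185  105  101 5242] min [ 0.7744 -0.1522  0.0121] max [0.9217 0.2547 0.0227] top [0.8442 0.0896 0.0183]
side [328 184   8  18  99] min [ 0.5314 -0.1266  0.0122] max [ 0.5519 -0.1057  0.0573] top [ 0.5443 -0.1174  0.0526]
side [352 211  26  27 627] min [ 0.4141 -0.0493  0.0122] max [0.4754 0.0447 0.0312] top [0.4452 0.0022 0.0264]
side [316 238  17  24 338] min [0.5141 0.1046 0.0123] max [0.5506 0.1414 0.0531] top [0.5325 0.1249 0.0492]
side [  41  302  163   98 9707] min [0.7279 0.3367 0.012 ] max [0.9068 0.534  0.0485] top [0.8165 0.4436 0.0449]
```

jog_arm(
  increments=[
    [[0.94,-0.47,0,0,0,0,1],[0.94,-0.47,0,0,0,0,1],[0.94,-0.47,0,0,0,0,1],[0.94,-0.47,0,0,0,0,1],[0.94,-0.47,0,0,0,0,1]],
  ],
)

```text
time: 0.67
tool_pos: [0.315, -0.5342, 0.3037]
tcp_rot: [-3.106, -0.471, -0.0]
wrist_force: [0.5, -0.1, 0.5]
width: 1.001
grip_force: 0.0
```

jog_arm(
  increments=[
    [[0.94,-0.47,0,0,0,0,1],[0.94,-0.47,0,0,0,0,1],[0.94,-0.47,0,0,0,0,1],[0.94,-0.47,0,0,0,0,1],[0.94,-0.47,0,0,0,0,1]],
  ],
)

```text
time: 1.08
tool_pos: [0.4289, -0.4248, 0.3039]
tcp_rot: [3.106, 0.472, 0.0]
wrist_force: [1.1, 0.1, -0.2]
width: 0.999
grip_force: 0.0
```

jog_arm(
  increments=[
    [[0.94,-0.47,0,0,0,0,1],[0.94,-0.47,0,0,0,0,1],[0.94,-0.47,0,0,0,0,1],[0.94,-0.47,0,0,0,0,1],[0.94,-0.47,0,0,0,0,1]],
  ],
)

```text
time: 1.5
tool_pos: [0.5425, -0.3155, 0.3038]
tcp_rot: [3.106, 0.472, -0.0]
wrist_force: [-0.1, -0.5, -0.5]
width: 1.0
grip_force: 0.0
```

jog_arm(
  increments=[
    [[0.94,-0.47,0,0,0,0,1],[0.94,-0.47,0,0,0,0,1],[0.94,-0.47,0,0,0,0,1],[0.94,-0.47,0,0,0,0,1],[0.94,-0.47,0,0,0,0,1]],
  ],
)

```text
time: 1.92
tool_pos: [0.6562, -0.2063, 0.3037]
tcp_rot: [-3.106, -0.472, 0.0]
wrist_force: [0.4, 0.4, 0.1]
width: 1.003
grip_force: 0.0
```

```bash
python3 - <<'E'
from h import *
np.set_printoptions(precision=4,suppress=True)
im,d,c=cam("wrist"); cv2.imwrite("pics/w1.png",im); np.save("w1d.npy",d)
T,s=pose(); print(T,s["time"])
uv,P=cloud(c,d)
ok=np.hypot(P[:,0]-.653,P[:,1]+.206)<.06
h,e=np.histogram(P[ok,2],bins=np.arange(-.01,.12,.004)); print(np.c_[e[:-1],h].T)
for zt,r in((.094,.03),(.078,.035),(.048,.045),(.022,.06)):
    q=P[ok&(abs(P[:,2]-zt)<.004)]; print(zt,len(q),q.min(0),q.max(0),(q.min(0)+q.max(0))/2)
E
```

```text
[[ 0.954   0.2999  0.0037  0.66  ]
 [ 0.2999 -0.954   0.0035 -0.2019]
 [ 0.0046 -0.0022 -1.      0.3036]
 [ 0.      0.      0.      1.    ]] 1.9667
[[  -0.01    -0.006   -0.002    0.002    0.006    0.01     0.014    0.018
     0.022    0.026    0.03     0.034    0.038    0.042    0.046    0.05
     0.054    0.058    0.062    0.066    0.07     0.074    0.078    0.082
     0.086    0.09     0.094    0.098    0.102    0.106    0.11     0.114]
 [   0.      24.    3835.      46.      30.      29.      38.     542.
   427.      21.      25.      21.      24.      25.     639.      32.
    37.      32.      36.      39.      42.     236.     110.      45.
    45.     225.     107.       0.       0.       0.       0.       0.   ]]
0.094 332 [ 0.6418 -0.2206  0.09  ] [ 0.6688 -0.1962  0.0957] [ 0.6553 -0.2084  0.0929]
0.078 346 [ 0.6372 -0.2269  0.0742] [ 0.6714 -0.1916  0.0816] [ 0.6543 -0.2093  0.0779]
0.048 668 [ 0.6261 -0.2355  0.0441] [ 0.6826 -0.1851  0.0518] [ 0.6544 -0.2103  0.0479]
0.022 969 [ 0.611  -0.2516  0.0181] [ 0.6948 -0.1682  0.0259] [ 0.6529 -0.2099  0.022 ]
```

View pics/w1.png

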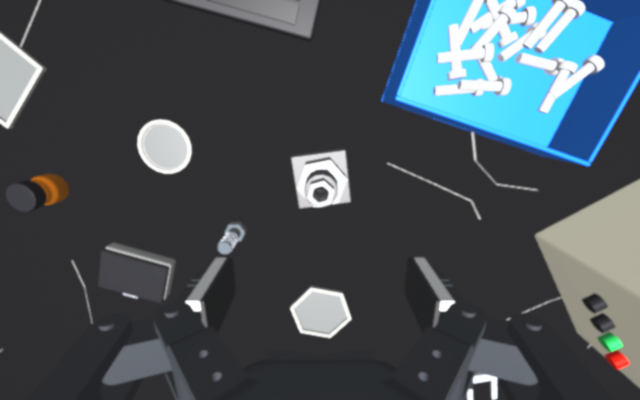

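The wrist picture shows the pile at (321,180), the round tray at (165,146), the big hex tray at (320,312) and the bolt at (231,237). The open fingers are at (215,285) and (430,285).

```bash
cat >> h.py <<'E'
def piece(P,xy,z,r,n,tol=.004):
    q=P[(abs(P[:,2]-z)<tol)&(np.hypot(P[:,0]-xy[0],P[:,1]-xy[1])<r)]
    if len(q)<20: return "few",len(q)
    q[:,2]=z; h=cv2.convexHull(np.float32(q[:,:2]))[:,0]; return (len(q),)+flats(h,n)
def psi(T): return np.degrees(np.arctan2(T[1,0],T[0,0]))
def to(T,x,y): 
    d=np.array([x,y,T[2,3]])-T[:3,3]; return (T[:3,:3].T@d)/.03
E
python3 - <<'E'
from h import *
np.set_printoptions(precision=4,suppress=True)
im,d,c=cam("wrist"); T,s=pose(); uv,P=cloud(c,d)
for nm,z,r,n in(("small",.094,.02,6),("spacer",.078,.022,24),("big",.048,.035,6),("plate",.022,.05,4)):
    print(nm,piece(P,(.654,-.209),z,r,n))
for k,s0,n in(("rnd",(165,146),24),("big",(320,312),6)):
    print("tray",k,flats(onplane(c,comp(im,s0,90),.006),n))
Q=(P-T[:3,3])@T[:3,:3]; f=(abs(Q[:,0])<.03)&(abs(Q[:,1])<.07)&(Q[:,2]>.02)&(Q[:,2]<.12)
q=Q[f]; print("finger",np.percentile(q,[1,50,99],axis=0),q.max(0)); print(psi(T),T[:3,3],to(T,.6545,-.209),s["q"])
E
```

```text
small (323, array([ 0.6549, -0.2084]), array([0.0244, 0.024 , 0.0241]), np.float64(34.0))
spacer (342, array([ 0.6542, -0.2091]), array([0.035 , 0.0343, 0.0349, 0.0349, 0.0355, 0.0353, 0.0349, 0.0345,
       0.035 , 0.0352, 0.035 , 0.0354]), np.float64(3.5))
big (661, array([ 0.654 , -0.2101]), array([0.0497, 0.0499, 0.0506]), np.float64(28.500000000000004))
plate (956, array([ 0.6523, -0.2104]), array([0.0644, 0.0642]), np.float64(25.0))
tray rnd (array([ 0.6311, -0.0144]), array([0.0686, 0.0682, 0.0684, 0.0685, 0.0684, 0.0687, 0.0673, 0.069 ,
       0.0694, 0.0687, 0.069 , 0.069 ]), np.float64(10.5))
tray big (array([ 0.4553, -0.2715]), array([0.0865, 0.0856, 0.0847]), np.float64(5.0))
finger [[-0.007  -0.0557  0.0209]
 [ 0.0102  0.042   0.0361]
 [ 0.0149  0.0554  0.0579]] [0.0155 0.0565 0.0603]
17.533257795655665 [ 0.658  -0.2039  0.3035] [-0.1639  0.1262 -0.0004] [-0.3374  0.2898  1.5722  0.002   1.279   0.9268]
```

jog_arm(
  increments=[
    [[-0.14,0.11,0.5,0,0,0,0.0],[0,0,0.9,0,0,0.75,0.0],[0,0,0.9,0,0,0.75,0.0],[0,0,0.9,0,0,0.75,0.0],[0,0,0.9,0,0,0,0.0]],
  ],
  force=30,
)

```text
time: 2.43
tool_pos: [0.6516, -0.2126, 0.1799]
tcp_rot: [3.14, 0.098, -0.0]
wrist_force: [0.3, -0.5, -0.3]
width: 0.505
grip_force: 0.0
```

```bash
python3 - <<'E'
from h import *
np.set_printoptions(precision=4,suppress=True)
im,d,c=cam("wrist"); T,s=pose(); uv,P=cloud(c,d); cv2.imwrite("pics/w2.png",im)
print("small",piece(P,(.654,-.209),.094,.02,6))
Q=(P-T[:3,3])@T[:3,:3]; f=(abs(Q[:,0])<.03)&(abs(Q[:,1])<.07)&(Q[:,2]>.02)&(P[:,2]>.1)
q=Q[f]; print("finger",np.percentile(q,[1,50,99],axis=0),q.max(0)); print(psi(T),T[:3,3],to(T,.6549,-.2084),s["width"])
E
```

```text
small (981, array([ 0.6549, -0.2082]), array([0.0247, 0.0236, 0.025 ]), np.float64(34.0))
finger [[-0.0057 -0.0352  0.0203]
 [ 0.0118 -0.0187  0.0364]
 [ 0.017   0.0392  0.0611]] [0.0184 0.0467 0.0637]
3.7396158070988568 [ 0.6483 -0.2114  0.1727] [ 0.2266 -0.0854 -0.0018] 0.5045482561250545
```

View pics/w2.png

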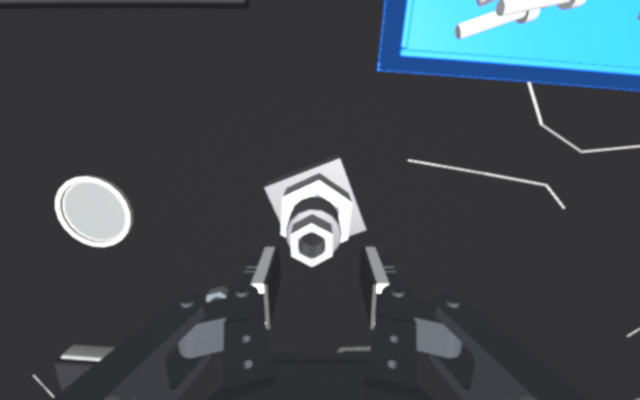

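The wrist picture shows the nut top at (312,243), between the two pads at (265,285) and (375,285), with the jaws square to its flats.

jog_arm(
  increments=[
    [[0.14,-0.06,0.2,0,0,0,0.0],[0,0,0.3,0,0,0,0.0],[0,0,0.3,0,0,0,0.0],[0,0,0,0,0,0,0.0],[0,0,0,0,0,0,0.0]],
  ],
)

```text
time: 2.9
tool_pos: [0.6566, -0.2101, 0.1575]
tcp_rot: [3.14, 0.104, 0.001]
wrist_force: [0.7, 0.2, 0.1]
width: 0.499
grip_force: 0.0
```

```bash
python3 - <<'E'
from h import *
np.set_printoptions(precision=4,suppress=True)
T,s=pose(); print(psi(T),T[:3,3],to(T,.6549,-.2083),s["width"],s["joint_vel"])
E
```

```text
3.7951985077660186 [ 0.6566 -0.2101  0.1575] [-0.0527 -0.0638 -0.    ] 0.4988696189736572 [-0.     -0.0104 -0.0109  0.001  -0.0005  0.0007]
```

jog_arm(
  increments=[
    [[-0.05,-0.06,0.03,0,0,0,0.0],[0,0,0,0,0,0,-0.2],[0,0,0,0,0,0,-0.5],[0,0,0,0,0,0,-1],[0,0,0,0,0,0,-1]],
  ],
  force=30,
)

```text
time: 3.32
tool_pos: [0.6552, -0.2083, 0.157]
tcp_rot: [3.139, 0.104, 0.002]
wrist_force: [-1.5, 0.4, 3.9]
width: 0.268
grip_force: 31.6
```

jog_arm(
  increments=[
    [[0,0,0,0,0,0,-1],[0,0,0,0,0,0,-1],[0,0,-0.2,0,0,0,-1],[0,0,-0.4,0,0,0,-1],[0,0,-0.4,0,0,0,-1]],
  ],
)

```text
time: 3.73
tool_pos: [0.6541, -0.2081, 0.1857]
tcp_rot: [-3.139, -0.104, 0.003]
wrist_force: [0.4, 0.1, -1.3]
width: 0.265
grip_force: 31.2
```

```bash
python3 - <<'E'
from h import *
np.set_printoptions(precision=4,suppress=True)
im,d,c=cam("wrist"); T,s=pose(); uv,P=cloud(c,d); cv2.imwrite("pics/w3.png",im[150:,150:500])
h,e=np.histogram(P[np.hypot(P[:,0]-.6549,P[:,1]+.2083)<.013,2],bins=np.arange(.02,.2,.006)); print(np.c_[e[:-1],h].T)
print(psi(T),T[:3,3],s["width"],s["grip_force"],s["wrist_force"])
for z in (.078,): print("spacer",piece(P,(.654,-.209),z,.022,24))
E
```

```text
[[   0.02     0.026    0.032    0.038    0.044    0.05     0.056    0.062
     0.068    0.074    0.08     0.086    0.092    0.098    0.104    0.11
     0.116    0.122    0.128    0.134    0.14     0.146    0.152    0.158
     0.164    0.17     0.176    0.182    0.188    0.194]
 [   0.       0.       0.       0.       5.      57.      62.      45.
    24.     515.       0.       0.       0.       0.     200.     366.
   587.     792.      51.      58.      67.     176.      25.      13.
     0.       1.       7.     195.     725.    1009.   ]]
3.7891564546185363 [ 0.656  -0.2088  0.1898] 0.2658598071732667 31.205430733971298 [ 0.7975 -0.223   1.6877]
spacer (1191, array([ 0.6546, -0.2092]), array([0.0354, 0.0346, 0.0332, 0.0347, 0.0352, 0.0352, 0.0352, 0.0353,
       0.0341, 0.0333, 0.0346, 0.0349]), np.float64(10.5))
```

View pics/w3.png

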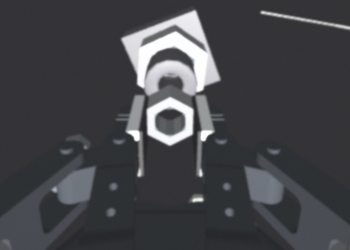

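The wrist crop shows the nut held between the pads at (168,120) and the spacer still on the pile behind it at (170,78).

jog_arm(
  increments=[
    [[0,-0.3,-0.7,0,0,0,-1],[-0.27,-0.81,-0.7,0,0,0,-1],[-0.27,-0.81,-0.3,0,0,0,-1],[-0.27,-0.81,0,0,0,0,-1],[-0.27,-0.81,0,0,0,0,-1]],
  ],
)

```text
time: 4.2
tool_pos: [0.616, -0.1039, 0.2395]
tcp_rot: [3.139, 0.103, 0.006]
wrist_force: [-0.2, 0.5, -0.0]
width: 0.269
grip_force: 31.2
```

jog_arm(
  increments=[
    [[-0.27,-0.81,0,0,0,0,-1],[-0.27,-0.81,0,0,0,0,-1],[-0.27,-0.81,0,0,0,0,-1],[-0.27,-0.81,0,0,0,0,-1],[-0.27,-0.81,0,0,0,0,-1]],
  ],
)

```text
time: 4.62
tool_pos: [0.5667, 0.0152, 0.238]
tcp_rot: [3.14, 0.104, 0.003]
wrist_force: [-0.3, -0.4, -0.1]
width: 0.27
grip_force: 31.2
```

jog_arm(
  increments=[
    [[-0.27,-0.81,0,0,0,0,-1],[-0.27,-0.81,0,0,0,0,-1],[-0.27,-0.81,0,0,0,0,-1],[-0.27,-0.81,0,0,0,0,-1],[-0.27,-0.81,0,0,0,0,-1]],
  ],
)

```text
time: 5.03
tool_pos: [0.5183, 0.1338, 0.238]
tcp_rot: [-3.14, -0.104, -0.003]
wrist_force: [0.6, -0.1, -0.5]
width: 0.267
grip_force: 31.2
```

jog_arm(
  increments=[
    [[-0.27,-0.81,0,0,0,0,-1],[-0.27,-0.81,0,0,0,0,-1],[-0.27,-0.81,0,0,0,0,-1],[-0.27,-0.81,0,0,0,0,-1],[-0.27,-0.5,0,0,0,0,-1]],
  ],
)

```text
time: 5.45
tool_pos: [0.4704, 0.2441, 0.2381]
tcp_rot: [-3.138, -0.105, -0.003]
wrist_force: [0.6, -0.2, 0.2]
width: 0.271
grip_force: 31.2
```

jog_arm(
  increments=[
    [[0,0,0.2,0,0,0,-1],[0,0,0.5,0,0,0,-1],[0,0,0.5,0,0,0,-1],[0,0,0,0,0,0,-1],[0,0,0,0,0,0,-1]],
  ],
)

```text
time: 5.87
tool_pos: [0.4703, 0.2413, 0.2004]
tcp_rot: [3.139, 0.103, -0.003]
wrist_force: [0.3, 0.3, 0.0]
width: 0.269
grip_force: 31.2
```

```bash
python3 - <<'E'
from h import *
np.set_printoptions(precision=4,suppress=True)
im,d,c=cam("wrist"); T,s=pose(); cv2.imwrite("pics/w4.png",im)
m=(im.min(2)>90).astype(np.uint8); k,l,st,ce=cv2.connectedComponentsWithStats(m)
for i in range(1,k):
    if st[i,4]>100: 
        print(st[i],ce[i].round(),onplane(c,ce[i],.006)[0])
print(psi(T),T[:3,3],s["width"],to(T,.46,.265))
E
```

```text
[ 324    0  120   58 3612] [392.  19.] [0.6193 0.193  0.006 ]
[ 599    0   41   73 2541] [622.  36.] [0.622  0.0053 0.006 ]
[    0    65   640   274 60589] [352. 201.] [0.4679 0.2098 0.006 ]
[ 109  303  138   97 5303] [189. 362.] [0.264  0.3756 0.006 ]
[ 393  303  138   97 5310] [450. 362.] [0.283  0.0784 0.006 ]
[  5 356  52  44 408] [ 30. 378.] [0.224  0.5681 0.006 ]
[255 357  12  11 104] [260. 362.] [0.2696 0.2945 0.006 ]
[374 357  11  11 101] [379. 362.] [0.2783 0.1596 0.006 ]
3.7630088168742652 [0.471  0.2416 0.2013] 0.2687826016317748 [-0.3138 -0.8037 -0.0002]
```

View pics/w4.png

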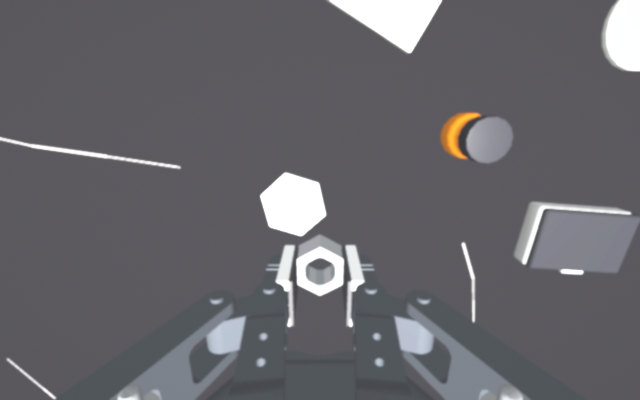

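The picture shows the small hex tray at (293,204) and the held nut at (320,270). The jar is clear of them at (480,138).

```bash
python3 - <<'E'
from h import *
np.set_printoptions(precision=4,suppress=True)
im,d,c=cam("wrist"); T,s=pose()
for t in(140,180,220): print(flats(onplane(c,comp(im,(293,204),t),.006),6))
x=flats(onplane(c,comp(im,(293,204),180),.006),6)[0]
print(psi(T),T[:3,3],s["width"],to(T,*x))
E
```

```text
(array([0.4605, 0.2645]), array([0.0575, 0.0577, 0.0579]), np.float64(46.0))
(array([0.4605, 0.2645]), array([0.0571, 0.0569, 0.057 ]), np.float64(46.0))
(array([0.4605, 0.2645]), array([0.0562, 0.0564, 0.0564]), np.float64(46.0))
3.7597655946822686 [0.4714 0.2418 0.2019] 0.2668853715299969 [-0.3123 -0.7797 -0.0001]
```

jog_arm(
  increments=[
    [[-0.15,-0.4,0,0,0,0,-1],[-0.16,-0.38,0.3,0,0,0,-1],[0,0,0.7,0,0,0,-1],[0,0,0.8,0,0,0,-1],[0,0,0.8,0,0,0,-1]],
  ],
)

```text
time: 6.38
tool_pos: [0.46, 0.2663, 0.123]
tcp_rot: [-3.138, -0.105, -0.004]
wrist_force: [-0.3, -0.3, -1.4]
width: 0.268
grip_force: 31.2
```

jog_arm(
  increments=[
    [[0,0,0.5,0,0,0,-1],[0,0,0.3,0,0,0,-1],[0,0,0.1,0,0,0,-1],[0,0,0,0,0,0,-1],[0,0,0,0,0,0,-1]],
  ],
)

```text
time: 6.8
tool_pos: [0.4604, 0.2654, 0.0968]
tcp_rot: [-3.139, -0.104, -0.002]
wrist_force: [1.1, -0.3, 0.8]
width: 0.269
grip_force: 31.2
```

jog_arm(
  increments=[
    [[0,0,0.1,0,0,0,-1],[0,0,0.1,0,0,0,-1],[0,0,0.1,0,0,0,-1],[0,0,0,0,0,0,-1],[0,0,0,0,0,0,-1]],
  ],
)

```text
time: 7.22
tool_pos: [0.4598, 0.2646, 0.0869]
tcp_rot: [3.14, 0.104, -0.0]
wrist_force: [-0.4, -0.5, -0.7]
width: 0.269
grip_force: 31.2
```

jog_arm(
  increments=[
    [[0,0,0.08,0,0,0,-1],[0,0,0.07,0,0,0,-1],[0,0,0.04,0,0,0,-1],[0,0,0,0,0,0,-1],[0,0,0,0,0,0,-1]],
  ],
)

```text
time: 7.63
tool_pos: [0.4598, 0.2647, 0.0812]
tcp_rot: [3.14, 0.104, -0.0]
wrist_force: [0.3, 0.4, -0.8]
width: 0.269
grip_force: 31.2
```

jog_arm(
  increments=[
    [[0,0,0.02,0,0,0,-1],[0,0,0.02,0,0,0,-1],[0,0,0.0,0,0,0,-1],[0,0,0,0,0,0,-1],[0,0,0,0,0,0,-1]],
  ],
)

```text
time: 8.05
tool_pos: [0.4599, 0.2648, 0.0811]
tcp_rot: [3.14, 0.104, -0.0]
wrist_force: [-3.1, -0.9, 8.0]
width: 0.267
grip_force: 32.1
```

jog_arm(
  increments=[
    [[0,0,-0.03,0,0,0,-0.4],[0,0,0,0,0,0,-0.3],[0,0,0,0,0,0,-0.2],[0,0,0,0,0,0,0],[0,0,-0.2,0,0,0,0]],
  ],
)

```text
time: 8.47
tool_pos: [0.4589, 0.2642, 0.0859]
tcp_rot: [3.139, 0.104, -0.004]
wrist_force: [-0.9, -0.2, 0.0]
width: 0.505
grip_force: 0.0
```

jog_arm(
  increments=[
    [[0,0,-0.6,0,0,0,0.3],[0,0,-1,0,0,0,0.3],[0,0,-1,0,0,0,0.3],[0.1,0.3,-1,0,0,0,0.3],[0.3,0.9,-0.8,0,0,0,0.3]],
  ],
)

```text
time: 8.88
tool_pos: [0.4741, 0.2316, 0.2218]
tcp_rot: [-3.137, -0.109, -0.003]
wrist_force: [1.5, 0.8, -0.3]
width: 0.651
grip_force: 0.0
```

```bash
python3 - <<'E'
from h import *
np.set_printoptions(precision=4,suppress=True)
im,d,c=cam("wrist"); T,s=pose(); uv,P=cloud(c,d); cv2.imwrite("pics/w5.png",im)
for z in (.006,.018,.028): print(z,piece(P,(.4605,.2645),z,.034,6,.003))
print(psi(T),T[:3,3],s["width"],to(T,.6546,-.2092))
E
```

```text
0.006 (858, array([0.4605, 0.2647]), array([0.0541, 0.0541, 0.0548]), np.float64(46.0))
0.018 (332, array([0.46  , 0.2639]), array([0.024 , 0.0238, 0.024 ]), np.float64(34.0))
0.028 ('few', 0)
3.899875390773805 [0.4786 0.2277 0.2269] 0.6471579470952367 [ 4.8638 14.9273  0.0515]
```

View pics/w5.png

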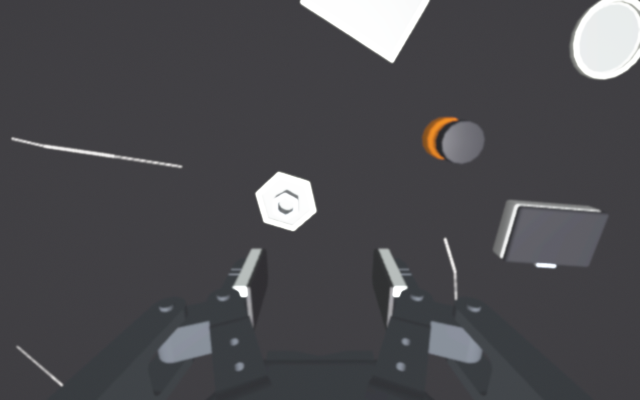

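The wrist picture shows the nut lying flat and centred in its tray at (286,202).

jog_arm(
  increments=[
    [[0.33,1,0,0,0,0,0.3],[0.33,1,0,0,0,0,0.3],[0.33,1,0,0,0,0,0.3],[0.33,1,0,0,0,0,0.3],[0.33,1,0,0,0,0,0.3]],
  ],
)

```text
time: 9.35
tool_pos: [0.5338, 0.0818, 0.2192]
tcp_rot: [3.14, 0.104, 0.001]
wrist_force: [0.6, -0.4, 0.2]
width: 0.653
grip_force: 0.0
```

jog_arm(
  increments=[
    [[0.33,1,0,0,0,0,0.3],[0.33,1,0,0,0,0,0.3],[0.33,1,0,0,0,0,0.3],[0.33,1,0,0,0,0,0.3],[0.33,1,0,0,0,0,0.3]],
  ],
)

```text
time: 9.77
tool_pos: [0.5931, -0.0648, 0.219]
tcp_rot: [-3.14, -0.103, 0.0]
wrist_force: [0.8, -0.1, 0.1]
width: 0.652
grip_force: 0.0
```

jog_arm(
  increments=[
    [[0.34,1,0,0,0,0,0.3],[0.34,1,0,0,0,0,0.3],[0.34,1,0,0,0,0,0.3],[0.34,1,0,0,0,0,0.3],[0.34,1,0,0,0,0,0.3]],
  ],
)

```text
time: 10.18
tool_pos: [0.6539, -0.2111, 0.2188]
tcp_rot: [-3.14, -0.103, 0.0]
wrist_force: [0.5, 0.0, 0.1]
width: 0.652
grip_force: 0.0
```

jog_arm(
  increments=[
    [[0,0,0,0,0,0,0.3],[0,0,0.3,0,0,0,0.3],[0,0,0.3,0,0,0,0.3],[0,0,0,0,0,0,0.3],[0,0,0,0,0,0,0.3]],
  ],
)

```text
time: 10.6
tool_pos: [0.6522, -0.2078, 0.199]
tcp_rot: [-3.138, -0.106, 0.006]
wrist_force: [-0.0, 1.0, 0.1]
width: 0.65
grip_force: 0.0
```

```bash
python3 - <<'E'
from h import *
np.set_printoptions(precision=4,suppress=True)
im,d,c=cam("wrist"); T,s=pose(); uv,P=cloud(c,d)
r=piece(P,(.6546,-.2092),.078,.025,24); print(r[0],r[1],r[2].mean())
print(piece(P,(.6546,-.2092),.048,.035,6),piece(P,(.6546,-.2092),.022,.05,4))
print(psi(T),T[:3,3],s["width"],to(T,*r[1]))
E
```

```text
1571 [ 0.6541 -0.2091] 0.03519501719025662
(1338, array([ 0.6539, -0.2103]), array([0.0508, 0.0501, 0.0502]), np.float64(29.000000000000004)) (1641, array([ 0.6524, -0.2104]), array([0.0646, 0.0643]), np.float64(24.5))
3.8688585232145694 [ 0.6528 -0.208   0.2   ] 0.64800774742242 [ 0.0411  0.0403 -0.0001]
```

jog_arm(
  increments=[
    [[0.05,0.04,0.3,0,0,0,0.3],[0,0,0.7,0,0,0,0.3],[0,0,0.7,0,0,0,0.3],[0,0,0.5,0,0,0,0.3],[0,0,0.2,0,0,0,0.3]],
  ],
)

```text
time: 11.07
tool_pos: [0.6535, -0.2096, 0.1256]
tcp_rot: [-3.138, -0.105, 0.007]
wrist_force: [0.2, -1.5, -0.1]
width: 0.653
grip_force: 0.0
```

jog_arm(
  increments=[
    [[0,0,0.05,0,0,0,0.3],[0,0,0,0,0,0,0.2],[0,0,0,0,0,0,0],[0,0,0,0,0,0,-0.05],[0,0,0,0,0,0,-0.1]],
  ],
  force=40,
)

```text
time: 11.48
tool_pos: [0.656, -0.2105, 0.1291]
tcp_rot: [3.14, 0.103, 0.003]
wrist_force: [-1.2, 1.7, 1.6]
width: 0.45
grip_force: 0.8
```

jog_arm(
  increments=[
    [[0,0,0,0,0,0,-0.3],[0,0,0,0,0,0,-0.5],[0,0,0,0,0,0,-1],[0,0,0,0,0,0,-1],[0,0,0,0,0,0,-1]],
  ],
  force=40,
)

```text
time: 11.9
tool_pos: [0.6561, -0.2106, 0.1293]
tcp_rot: [3.139, 0.104, 0.004]
wrist_force: [-1.5, 2.8, 6.3]
width: 0.412
grip_force: 39.7
```

jog_arm(
  increments=[
    [[0,0,-0.2,0,0,0,-1],[0,0,-0.5,0,0,0,-1],[0,0,-0.7,0,0,0,-1],[0,0,-0.7,0,0,0,-1],[0,-0.4,-0.3,0,0,0,-1]],
  ],
)

```text
time: 12.32
tool_pos: [0.656, -0.2009, 0.2037]
tcp_rot: [3.136, 0.101, 0.008]
wrist_force: [0.7, -0.2, -1.3]
width: 0.406
grip_force: 40.2
```

jog_arm(
  increments=[
    [[-0.08,-0.9,0,0,0,0,-1],[-0.1,-1,0,0,0,0,-1],[-0.1,-1,0,0,0,0,-1],[-0.1,-1,0,0,0,0,-1],[0,-0.9,0,0,0,0,-1]],
  ],
)

```text
time: 12.73
tool_pos: [0.6322, -0.0535, 0.1995]
tcp_rot: [-3.139, -0.104, 0.002]
wrist_force: [-0.0, 0.6, -2.0]
width: 0.407
grip_force: 40.2
```

jog_arm(
  increments=[
    [[0,-0.6,0,0,0,0,-1],[0,0,0,0,0,0,-1],[0,0,0,0,0,0,-1],[0,0,0,0,0,0,-1],[0,0,0,0,0,0,-1]],
  ],
)

```text
time: 13.15
tool_pos: [0.6323, -0.0384, 0.1996]
tcp_rot: [3.14, 0.103, 0.0]
wrist_force: [0.2, -0.5, -1.8]
width: 0.411
grip_force: 40.3
```

```bash
python3 - <<'E'
from h import *
np.set_printoptions(precision=4,suppress=True)
im,d,c=cam("wrist"); T,s=pose(); uv,P=cloud(c,d); cv2.imwrite("pics/w6.png",im)
print("rim",piece(P,(.631,-.0135),.006,.04,24,.0025)[:2],piece(P,(.631,-.0135),.006,.04,24,.0025)[2].mean())
print("plate tray",piece(P,(.683,.186),.006,.07,4,.0025))
print(psi(T),T[:3,3],s["width"],s["grip_force"],to(T,.631,-.014))
E
```

```text
rim (921, array([ 0.631 , -0.0137])) 0.06516643638456947
plate tray (1755, array([0.6603, 0.1964]), array([0.0944, 0.0897]), np.float64(64.0))
3.729190834134373 [ 0.6324 -0.0386  0.1995] 0.4092762857011952 40.27998257428408 [ 0.0081 -0.8225 -0.0002]
```

View pics/w6.png

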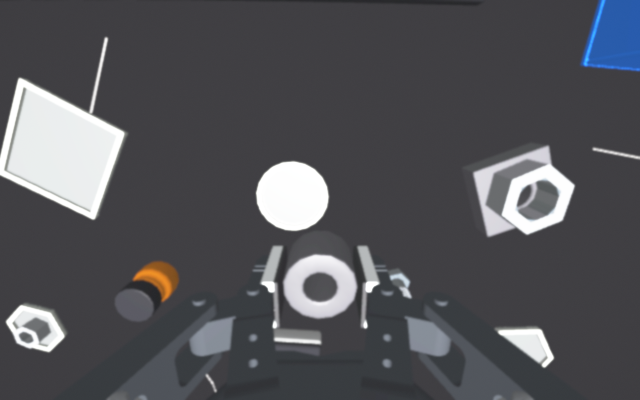

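The picture shows the round tray at (292,196) and the held spacer at (320,285). The big nut and plate are undisturbed at (520,190), and the bolt is at (398,282).

jog_arm(
  increments=[
    [[0,-0.42,0,0,0,0,-1],[0,-0.4,0.4,0,0,0,-1],[0,0,0.8,0,0,0,-1],[0,0,0.8,0,0,0,-1],[0,0,0.7,0,0,0,-1]],
  ],
)

```text
time: 13.62
tool_pos: [0.63, -0.0121, 0.1165]
tcp_rot: [-3.139, -0.104, 0.001]
wrist_force: [0.1, 0.5, -2.3]
width: 0.413
grip_force: 40.3
```

jog_arm(
  increments=[
    [[0,0,0.5,0,0,0,-1],[0,0,0.2,0,0,0,-1],[0,0,0.1,0,0,0,-1],[0,0,0,0,0,0,-1],[0,0,0,0,0,0,-1]],
  ],
)

```text
time: 14.03
tool_pos: [0.6314, -0.013, 0.0953]
tcp_rot: [3.14, 0.104, 0.002]
wrist_force: [-1.0, -0.4, -1.5]
width: 0.407
grip_force: 40.3
```

```bash
python3 - <<'E'
from h import *
np.set_printoptions(precision=4,suppress=True)
T,s=pose(); print(T[:3,3],to(T,.631,-.014),s["wrist_force"])
E
```

```text
[ 0.6314 -0.013   0.0953] [-0.0154  0.0323 -0.    ] [-1.0328 -0.4085 -1.4668]
```

Need to go down about 12 mm more.

jog_arm(
  increments=[
    [[0,0,0.12,0,0,0,-1],[0,0,0.12,0,0,0,-1],[0,0,0.08,0,0,0,-1],[0,0,0,0,0,0,-1],[0,0,0,0,0,0,-1]],
  ],
)

```text
time: 14.45
tool_pos: [0.6306, -0.0132, 0.0848]
tcp_rot: [-3.14, -0.104, 0.0]
wrist_force: [-0.2, 0.5, -2.0]
width: 0.408
grip_force: 40.3
```

jog_arm(
  increments=[
    [[0,0,0.04,0,0,0,-1],[0,0,0.02,0,0,0,-1],[0,0,0,0,0,0,-1],[0,0,0,0,0,0,-1],[0,0,0,0,0,0,-1]],
  ],
)

```text
time: 14.87
tool_pos: [0.6309, -0.0132, 0.0834]
tcp_rot: [3.14, 0.104, 0.001]
wrist_force: [-0.6, 0.4, 0.3]
width: 0.41
grip_force: 40.5
```

jog_arm(
  increments=[
    [[0,0,0,0,0,0,-0.15],[0,0,0,0,0,0,-0.05],[0,0,0,0,0,0,0.1],[0,0,0,0,0,0,0.3],[0,0,-0.1,0,0,0,0.3]],
  ],
)

```text
time: 15.28
tool_pos: [0.6303, -0.0131, 0.0856]
tcp_rot: [-3.14, -0.104, 0.002]
wrist_force: [-0.0, 0.0, 0.3]
width: 0.649
grip_force: 0.0
```

jog_arm(
  increments=[
    [[0,0,-0.6,0,0,0,0.6],[0,0,-1,0,0,0,0.6],[0,0,-1,0,0,0,0.6],[0,0.2,-1,0,0,0,0.6],[0.04,0.6,-0.4,0,0,0,0.6]],
  ],
)

```text
time: 15.7
tool_pos: [0.6355, -0.0357, 0.2115]
tcp_rot: [-3.14, -0.107, -0.011]
wrist_force: [2.1, -0.4, 2.4]
width: 0.799
grip_force: 0.0
```

```bash
python3 - <<'E'
from h import *
np.set_printoptions(precision=4,suppress=True)
im,d,c=cam("wrist"); T,s=pose(); uv,P=cloud(c,d)
for z in(.032,.006): 
    r=piece(P,(.631,-.0135),z,.04,24,.0025);print(z,r[0],r[1],r[2].mean())
q=P[(abs(P[:,2]-.006)<.0025)&(np.hypot(P[:,0]-.683,P[:,1]-.186)<.075)]; print(len(q),q.min(0),q.max(0))
print(psi(T),T[:3,3],s["width"])
E
```

```text
0.032 931 [ 0.6292 -0.0144] 0.03490820371053854
0.006 855 [ 0.6309 -0.0137] 0.06517445996049277
1811 [0.6082 0.1355 0.0035] [0.7196 0.2528 0.0079]
3.834601821520898 [ 0.637  -0.0398  0.2133] 0.7994277375648052
```

jog_arm(
  increments=[
    [[0.06,1,0,0,0,0,0.6],[0.06,1,0,0,0,0,0.6],[0.06,1,0,0,0,0,0.6],[0.06,1,0,0,0,0,0.6],[0.06,1,0,0,0,0,0.6]],
  ],
)

```text
time: 16.17
tool_pos: [0.6522, -0.1873, 0.2059]
tcp_rot: [-3.14, -0.104, 0.0]
wrist_force: [0.5, 0.5, 0.9]
width: 0.802
grip_force: 0.0
```

jog_arm(
  increments=[
    [[0,0.8,0,0,0,0,0.6],[0,0,0.3,0,0,0.8,0.6],[0,0,0.3,0,0,0,0.6],[0,0,0,0,0,0,0.6],[0,0,0,0,0,0,0.6]],
  ],
)

```text
time: 16.58
tool_pos: [0.653, -0.2091, 0.1864]
tcp_rot: [-3.14, 0.024, 0.005]
wrist_force: [0.7, -0.0, -0.6]
width: 0.802
grip_force: 0.0
```

```bash
python3 - <<'E'
from h import *
np.set_printoptions(precision=4,suppress=True)
im,d,c=cam("wrist"); T,s=pose(); uv,P=cloud(c,d); cv2.imwrite("pics/w7.png",im)
r=piece(P,(.6539,-.2103),.048,.035,6);print(r)
print(piece(P,(.6546,-.2092),.022,.05,4))
print(psi(T),T[:3,3],s["width"],to(T,*r[1]))
E
```

```text
(2336, array([ 0.6538, -0.2103]), array([0.0508, 0.0501, 0.0506]), np.float64(28.500000000000004))
(2086, array([ 0.6523, -0.2105]), array([0.0648, 0.0642]), np.float64(25.0))
-0.8746272613428435 [ 0.6535 -0.209   0.1873] 0.8014374956137613 [ 0.0111  0.0437 -0.0001]
```

jog_arm(
  increments=[
    [[0.01,0.04,0.4,0,0,0,0.6],[0,0,0.8,0,0,0,0.6],[0,0,0.8,0,0,0,0.6],[0,0,0.6,0,0,0,0.6],[0,0,0.25,0,0,0,0.6]],
  ],
)

```text
time: 17.05
tool_pos: [0.6523, -0.2098, 0.0988]
tcp_rot: [-3.14, 0.025, 0.008]
wrist_force: [-0.6, 0.2, 0.0]
width: 0.803
grip_force: 0.0
```

jog_arm(
  increments=[
    [[0,0,0.05,0,0,0,0.6],[0,0,0,0,0,0,0.5],[0,0,0,0,0,0,0.4],[0,0,0,0,0,0,0.3],[0,0,0,0,0,0,0.24]],
  ],
  force=50,
)

```text
time: 17.47
tool_pos: [0.6554, -0.2113, 0.103]
tcp_rot: [3.141, -0.028, 0.005]
wrist_force: [0.2, 0.5, 1.3]
width: 0.619
grip_force: 0.5
```

jog_arm(
  increments=[
    [[0,0,0,0,0,0,0.15],[0,0,0,0,0,0,0],[0,0,0,0,0,0,-1],[0,0,0,0,0,0,-1],[0,0,0,0,0,0,-1]],
  ],
  force=50,
)

```text
time: 17.88
tool_pos: [0.6555, -0.2113, 0.1033]
tcp_rot: [3.141, -0.028, 0.005]
wrist_force: [-0.0, 1.7, 6.9]
width: 0.571
grip_force: 53.6
```

jog_arm(
  increments=[
    [[0,0,-0.2,0,0,0,-1],[0,0,-0.5,0,0,0,-1],[0,0,-0.7,0,0,0,-1],[0,0,-0.7,0,0,0,-1],[-0.3,0.1,-0.4,0,0,0,-1]],
  ],
)

```text
time: 18.3
tool_pos: [0.6471, -0.2144, 0.1795]
tcp_rot: [3.14, -0.026, 0.007]
wrist_force: [1.2, -0.1, -3.5]
width: 0.574
grip_force: 52.5
```

jog_arm(
  increments=[
    [[-0.9,0.3,0,0,0,0,-1],[-0.9,0.3,0,0,0,0,-1],[-0.9,0.3,0,0,0,0,-1],[-0.9,0.3,0,0,0,0,-1],[-0.9,0.3,0,0,0,0,-1]],
  ],
)

```text
time: 18.72
tool_pos: [0.507, -0.257, 0.1762]
tcp_rot: [3.141, -0.027, -0.001]
wrist_force: [-1.0, -0.2, -2.7]
width: 0.571
grip_force: 52.5
```

jog_arm(
  increments=[
    [[-0.9,0.3,0,0,0,0,-1],[-0.3,0.1,0,0,0,0,-1],[0,0,0,0,0,0,-1],[0,0,0,0,0,0,-1],[0,0,0,0,0,0,-1]],
  ],
)

```text
time: 19.13
tool_pos: [0.4739, -0.2683, 0.1767]
tcp_rot: [3.141, -0.028, 0.002]
wrist_force: [0.7, 0.5, -3.1]
width: 0.567
grip_force: 52.5
```

```bash
python3 - <<'E'
from h import *
np.set_printoptions(precision=4,suppress=True)
im,d,c=cam("wrist"); T,s=pose(); uv,P=cloud(c,d); cv2.imwrite("pics/w8.png",im)
print("rim",piece(P,(.455,-.271),.006,.05,6,.0025))
print("plate",piece(P,(.6523,-.2105),.022,.05,4))
print(psi(T),T[:3,3],s["width"],s["grip_force"],to(T,.4552,-.2712))
E
```

```text
rim (1135, array([ 0.4548, -0.2715]), array([0.0807, 0.08  , 0.0802]), np.float64(5.0))
plate (701, array([ 0.6221, -0.2069]), array([0.015 , 0.0326]), np.float64(23.0))
-0.9851530985385956 [ 0.4742 -0.2682  0.1766] 0.5759032014510729 52.45136797428131 [-0.6305  0.1118 -0.0008]
```

View pics/w8.png

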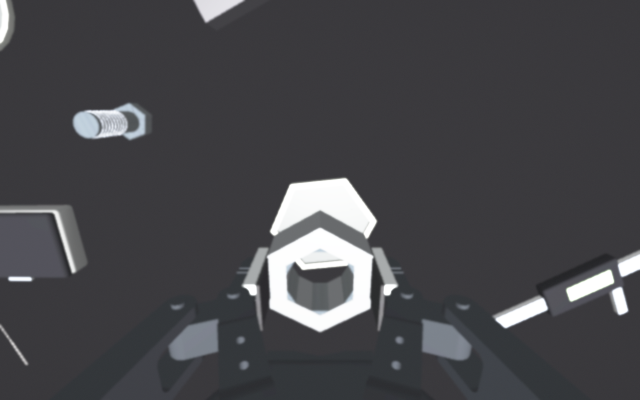

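The picture shows the nut held at (320,285), just short of its tray at (323,210); the bolt is standing at (110,122).

jog_arm(
  increments=[
    [[-0.32,0.06,0,0,0,0,-1],[-0.32,0.05,0.4,0,0,0,-1],[0,0,0.8,0,0,0,-1],[0,0,0.8,0,0,0,-1],[0,0,0.4,0,0,0,-1]],
  ],
)

```text
time: 19.6
tool_pos: [0.4526, -0.27, 0.1015]
tcp_rot: [-3.139, 0.026, 0.005]
wrist_force: [-0.7, -0.5, -3.0]
width: 0.568
grip_force: 52.6
```

jog_arm(
  increments=[
    [[0,0,0.2,0,0,0,-1],[0,0,0.1,0,0,0,-1],[0,0,0,0,0,0,-1],[0,0,0,0,0,0,-1],[0,0,0,0,0,0,-1]],
  ],
)

```text
time: 20.02
tool_pos: [0.455, -0.2716, 0.0964]
tcp_rot: [3.14, -0.027, 0.003]
wrist_force: [-0.9, 1.0, -3.3]
width: 0.576
grip_force: 52.6
```

jog_arm(
  increments=[
    [[0,0,0.15,0,0,0,-1],[0,0,0.12,0,0,0,-1],[0,0,0.09,0,0,0,-1],[0,0,0,0,0,0,-1],[0,0,0,0,0,0,-1]],
  ],
)

```text
time: 20.43
tool_pos: [0.4536, -0.2709, 0.0839]
tcp_rot: [-3.141, 0.028, 0.001]
wrist_force: [-0.5, -0.6, -2.5]
width: 0.571
grip_force: 52.7
```

jog_arm(
  increments=[
    [[0,0,0.03,0,0,0,-1],[0,0,0.03,0,0,0,-1],[0,0,0,0,0,0,-1],[0,0,0,0,0,0,-1],[0,0,0,0,0,0,-1]],
  ],
)

```text
time: 20.85
tool_pos: [0.4541, -0.2712, 0.0833]
tcp_rot: [3.141, -0.028, 0.0]
wrist_force: [-3.4, 1.6, 6.3]
width: 0.568
grip_force: 53.6
```

jog_arm(
  increments=[
    [[0,0,-0.02,0,0,0,0.2],[0,0,0,0,0,0,0.3],[0,0,0,0,0,0,0.5],[0,0,0,0,0,0,0.6],[0,0,-0.1,0,0,0,0.6]],
  ],
)

```text
time: 21.27
tool_pos: [0.4537, -0.2709, 0.0856]
tcp_rot: [-3.141, 0.028, 0.001]
wrist_force: [0.7, 0.8, -0.4]
width: 0.796
grip_force: 0.0
```

jog_arm(
  increments=[
    [[0,0,-0.6,0,0,0,1],[0,0,-1,0,0,0,1],[0,0,-1,0,0,0,1],[0.2,0,-1,0,0,0,1],[0.4,-0.1,-0.4,0,0,0,1]],
  ],
)

```text
time: 21.68
tool_pos: [0.4732, -0.2698, 0.2108]
tcp_rot: [3.138, -0.029, 0.008]
wrist_force: [1.1, -0.3, -0.1]
width: 0.997
grip_force: 0.0
```

```bash
python3 - <<'E'
from h import *
np.set_printoptions(precision=4,suppress=True)
im,d,c=cam("wrist"); T,s=pose(); uv,P=cloud(c,d)
for z in(.028,.006): print(z,piece(P,(.455,-.271),z,.05,6,.0025))
print(psi(T),T[:3,3],s["width"])
E
```

```text
0.028 (1505, array([ 0.4524, -0.2719]), array([0.0504, 0.0501, 0.0507]), np.float64(29.500000000000004))
0.006 (1221, array([ 0.4547, -0.2715]), array([0.0804, 0.0802, 0.0803]), np.float64(5.0))
-1.0388443404641927 [ 0.4765 -0.27    0.2126] 1.0005551499222571
```

jog_arm(
  increments=[
    [[1,-0.3,0,0,0,0,1],[1,-0.3,0,0,0,0,1],[1,-0.4,0,0,0,0,1],[1,-0.4,0,0,0,0,1],[1,-0.4,0,0,0,0,1]],
  ],
)

```text
time: 22.15
tool_pos: [0.6236, -0.2164, 0.2049]
tcp_rot: [-3.141, 0.028, 0.002]
wrist_force: [0.6, 0.0, 0.4]
width: 1.0
grip_force: 0.0
```

jog_arm(
  increments=[
    [[0.9,-0.2,0,0,0,-0.87,1],[0,0,0.2,0,0,-0.87,1],[0,0,0.2,0,0,-0.87,1],[0,0,0.2,0,0,-0.87,1],[0,0,0,0,0,-0.87,1]],
  ],
)

```text
time: 22.57
tool_pos: [0.6488, -0.2108, 0.1848]
tcp_rot: [-3.062, -0.69, 0.006]
wrist_force: [-0.2, 0.4, 0.7]
width: 0.996
grip_force: 0.0
```

jog_arm(
  increments=[
    [[0,0,0,0,0,0,1],[0,0,0,0,0,0,1],[0,0,0,0,0,0,1],[0,0,0,0,0,0,1],[0,0,0,0,0,0,1]],
  ],
)

```text
time: 22.98
tool_pos: [0.6501, -0.2116, 0.1883]
tcp_rot: [3.067, 0.681, 0.001]
wrist_force: [0.4, 0.8, -0.2]
width: 0.998
grip_force: 0.0
```

```bash
python3 - <<'E'
from h import *
np.set_printoptions(precision=4,suppress=True)
im,d,c=cam("wrist"); T,s=pose(); uv,P=cloud(c,d); cv2.imwrite("pics/w9.png",im)
r=piece(P,(.6546,-.2092),.022,.05,4); print(r)
print(psi(T),T[:3,3],s["width"],to(T,*r[1]))
E
```

```text
(4934, array([ 0.6523, -0.2106]), array([0.0651, 0.0644]), np.float64(25.0))
25.041309112353794 [ 0.6501 -0.2116  0.1884] 1.0020482892991331 [ 0.0812 -0.0015  0.    ]
```

View pics/w9.png

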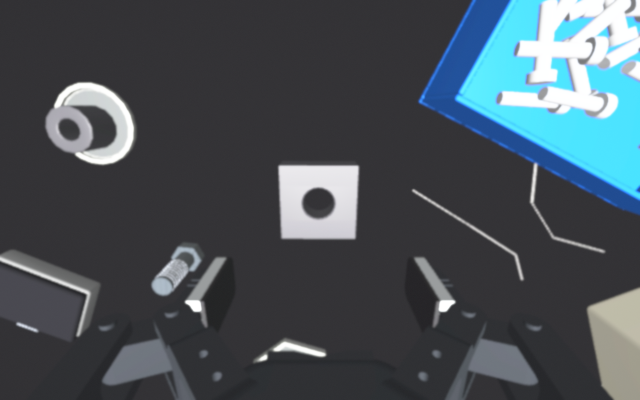

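The picture shows the plate alone at (318,202), square to the jaws. The spacer is in its tray at (90,125) and the bolt is standing at (178,268).

jog_arm(
  increments=[
    [[0.08,0,0.4,0,0,0,1],[0,0,0.9,0,0,0,1],[0,0,0.9,0,0,0,1],[0,0,0.9,0,0,0,1],[0,0,0.4,0,0,0,1]],
  ],
)

```text
time: 23.45
tool_pos: [0.6496, -0.2094, 0.0781]
tcp_rot: [-3.063, -0.681, 0.009]
wrist_force: [-2.3, 0.6, -0.5]
width: 1.001
grip_force: 0.0
```

jog_arm(
  increments=[
    [[0,0,0.2,0,0,0,1],[0,0,0,0,0,0,0.8],[0,0,0,0,0,0,0.7],[0,0,0,0,0,0,0.6],[0,0,0,0,0,0,0.55]],
  ],
  force=80,
)

```text
time: 23.87
tool_pos: [0.6532, -0.2103, 0.0792]
tcp_rot: [3.066, 0.682, 0.003]
wrist_force: [-0.5, 3.5, 2.3]
width: 0.774
grip_force: 1.3
```

jog_arm(
  increments=[
    [[0,0,0,0,0,0,0.4],[0,0,0,0,0,0,0.2],[0,0,0,0,0,0,-1],[0,0,0,0,0,0,-1],[0,0,0,0,0,0,-1]],
  ],
  force=80,
)

```text
time: 24.28
tool_pos: [0.6533, -0.2102, 0.0799]
tcp_rot: [3.066, 0.682, 0.004]
wrist_force: [-1.4, 3.4, 6.7]
width: 0.719
grip_force: 87.5
```

jog_arm(
  increments=[
    [[0,0,-0.2,0,0,0,-1],[0,0,-0.4,0,0,0,-1],[0,0,-0.6,0,0,0,-1],[0,0,-0.8,0,0,0,-1],[0,0,-0.8,0,0,0,-1]],
  ],
)

```text
time: 24.7
tool_pos: [0.651, -0.2104, 0.161]
tcp_rot: [-3.065, -0.682, 0.004]
wrist_force: [0.0, -0.1, -5.7]
width: 0.721
grip_force: 89.0
```

```bash
python3 - <<'E'
from h import *
np.set_printoptions(precision=4,suppress=True)
im,d,c=cam("wrist"); T,s=pose()
cv2.imwrite("pics/w10.png",im[130:,130:510])
print(psi(T),T[:3,3],s["width"],s["grip_force"],s["wrist_force"])
print("d to tray",to(T,.683,.188))
im,d,c=cam("scene");uv,P=cloud(c,d)
for z in(.006,): print(piece(P,(.684,.187),z,.068,4,.003))
im,d,c=cam("side");uv,P=cloud(c,d)
for z in(.006,): print(piece(P,(.683,.188),z,.068,4,.003))
E
```

```text
25.091422016668833 [ 0.6543 -0.2115  0.168 ] 0.7164073480883916 89.3204927444458 [ 1.5294 -0.6475 -0.7222]
d to tray [  6.5128 -11.656   -0.0307]
(173, array([0.6687, 0.1926]), array([0.0935, 0.0701]), np.float64(65.5))
(556, array([0.6821, 0.1886]), array([0.1158, 0.1317]), np.float64(49.0))
```

View pics/w10.png

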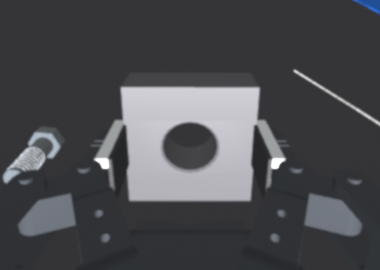

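The crop shows the plate held level between the pads, hole at (190,147), with the bolt clear at (35,155).

jog_arm(
  increments=[
    [[0.2,-0.5,0,0,0,0,-1],[0.4,-0.9,0,0,0,0,-1],[0.4,-0.9,0,0,0,0,-1],[0.4,-0.9,0,0,0,0,-1],[0.4,-0.9,0,0,0,0,-1]],
  ],
)

```text
time: 25.27
tool_pos: [0.6468, -0.0745, 0.158]
tcp_rot: [-3.065, -0.681, 0.007]
wrist_force: [0.3, -0.2, -6.9]
width: 0.717
grip_force: 89.1
```

jog_arm(
  increments=[
    [[0.4,-0.9,0,0,0,0,-1],[0.4,-0.9,0,0,0,0,-1],[0.4,-0.9,0,0,0,0,-1],[0.4,-0.9,0,0,0,0,-1],[0.4,-0.9,0,0,0,0,-1]],
  ],
)

```text
time: 25.68
tool_pos: [0.6438, 0.0732, 0.1581]
tcp_rot: [-3.066, -0.682, 0.007]
wrist_force: [-0.2, 0.6, -6.4]
width: 0.718
grip_force: 89.1
```

jog_arm(
  increments=[
    [[0.4,-0.9,0,0,0,0,-1],[0.27,-0.45,0,0,0,0,-1],[0,0,0,0,0,-0.9,-1],[0,0,0,0,0,-0.9,-1],[0,0,0,0,0,-0.9,-1]],
  ],
)

```text
time: 26.1
tool_pos: [0.6454, 0.1174, 0.1585]
tcp_rot: [-2.936, -1.116, 0.006]
wrist_force: [-0.7, 0.5, -6.6]
width: 0.719
grip_force: 89.2
```

jog_arm(
  increments=[
    [[0,0,0,0,0,-0.9,-1],[0,0,0,0,0,-0.9,-1],[0,0,0,0,0,-0.9,-1],[0,0,0,0,0,-0.9,-1],[0,0,0,0,0,0,-1]],
  ],
)

```text
time: 26.52
tool_pos: [0.6456, 0.1165, 0.1586]
tcp_rot: [-2.677, -1.641, 0.006]
wrist_force: [-1.1, 0.5, -6.3]
width: 0.718
grip_force: 89.2
```

```bash
python3 - <<'E'
from h import *
np.set_printoptions(precision=4,suppress=True)
viewer.read_camera("wrist"); viewer.read_camera("wrist")
im,d,c=cam("wrist"); T,s=pose(); uv,P=cloud(c,d)
cv2.imwrite("pics/w11.png",im)
print(psi(T),T[:3,3],s["width"],s["grip_force"],to(T,.683,.188))
q=(abs(P[:,2]-.0045)<.004)&(np.hypot(P[:,0]-.683,P[:,1]-.188)<.075)&(P[:,2]>.0045)
h=cv2.convexHull(np.float32(P[q,:2]))[:,0]; print(q.sum(),flats(h,4),cv2.minAreaRect(np.float32(P[q,:2])*1000))
E
```

```text
62.751610823143956 [0.6462 0.1166 0.1597] 0.7167037681941605 89.2437493801117 [ 2.6772 -0.0006 -0.0037]
2579 (array([0.6582, 0.1972]), array([0.0923, 0.0926]), np.float64(64.5)) ((658.18310546875, 197.2226104736328), (92.27049255371094, 92.40428924560547), 64.24561309814453)
```

View pics/w11.png

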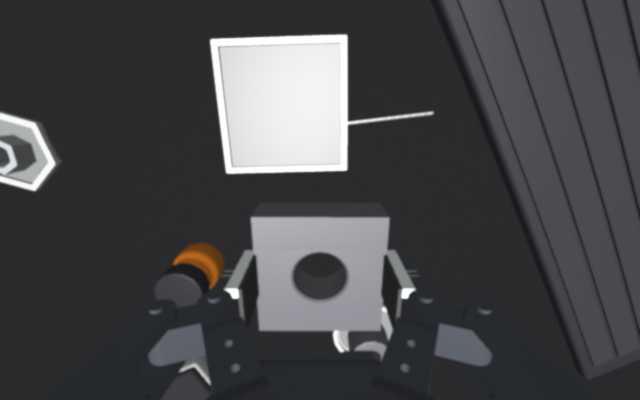

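The picture shows the plate tray at (282,105), clear to one side of the held plate. The tie line at (390,118) is what spoilt the earlier fits. The jar is at (190,275), below finger height.

jog_arm(
  increments=[
    [[0.6,-0.22,0,0,0,-0.25,-1],[0.9,-0.3,0,0,0,0,-1],[0.8,-0.28,0,0,0,0,-1],[0.25,-0.08,0,0,0,0,-1],[0,0,0,0,0,0,-1]],
  ],
)

```text
time: 27.08
tool_pos: [0.6568, 0.1994, 0.1608]
tcp_rot: [-2.657, -1.675, -0.001]
wrist_force: [-0.2, -0.5, -6.0]
width: 0.719
grip_force: 89.3
```

jog_arm(
  increments=[
    [[0,0,0.3,0,0,0,-1],[0,0,0.5,0,0,0,-1],[0,0,0.5,0,0,0,-1],[0,0,0.3,0,0,0,-1],[0,0,0,0,0,0,-1]],
  ],
)

```text
time: 27.5
tool_pos: [0.6537, 0.1953, 0.1078]
tcp_rot: [-2.657, -1.671, 0.013]
wrist_force: [-1.2, -0.6, -7.0]
width: 0.722
grip_force: 89.2
```

jog_arm(
  increments=[
    [[0,0,0,0,0,0,-1],[0,0,0,0,0,0,-1],[0,0,0,0,0,0,-1],[0,0,0,0,0,0,-1],[0,0,0,0,0,0,-1]],
  ],
)

```text
time: 27.92
tool_pos: [0.6575, 0.1972, 0.1142]
tcp_rot: [2.658, 1.674, 0.003]
wrist_force: [0.5, 0.4, -6.4]
width: 0.723
grip_force: 89.2
```

```bash
python3 - <<'E'
from h import *
np.set_printoptions(precision=4,suppress=True)
T,s=pose(); print(psi(T),T[:3,3],to(T,.6582,.1972),s["wrist_force"])
E
```

```text
64.39308657832049 [0.6575 0.1972 0.1142] [0.0094 0.0213 0.    ] [ 0.4737  0.3854 -6.394 ]
```

jog_arm(
  increments=[
    [[0,0.02,0.25,0,0,0,-1],[0,0,0.25,0,0,0,-1],[0,0,0.2,0,0,0,-1],[0,0,0.15,0,0,0,-1],[0,0,0.1,0,0,0,-1]],
  ],
)

```text
time: 28.33
tool_pos: [0.6565, 0.1966, 0.0829]
tcp_rot: [-2.658, -1.674, 0.004]
wrist_force: [0.2, -0.1, -5.0]
width: 0.721
grip_force: 89.3
```

jog_arm(
  increments=[
    [[0,0,0.02,0,0,0,-1],[0,0,0.02,0,0,0,-1],[0,0,0,0,0,0,-1],[0,0,0,0,0,0,-1],[0,0,0,0,0,0,-1]],
  ],
)

```text
time: 28.75
tool_pos: [0.6577, 0.1969, 0.0839]
tcp_rot: [2.658, 1.674, 0.001]
wrist_force: [-0.1, 0.5, -5.9]
width: 0.723
grip_force: 89.3
```

jog_arm(
  increments=[
    [[0,0,0.03,0,0,0,-1],[0,0,0.03,0,0,0,-1],[0,0,0,0,0,0,-1],[0,0,0,0,0,0,-1],[0,0,0,0,0,0,-1]],
  ],
)

```text
time: 29.17
tool_pos: [0.6577, 0.1968, 0.082]
tcp_rot: [2.658, 1.674, 0.001]
wrist_force: [0.3, -0.3, -3.6]
width: 0.719
grip_force: 89.5
```

jog_arm(
  increments=[
    [[0,0,0.02,0,0,0,-1],[0,0,0,0,0,0,-1],[0,0,0,0,0,0,-1],[0,0,0,0,0,0,-1],[0,0,0,0,0,0,-1]],
  ],
)

```text
time: 29.58
tool_pos: [0.6577, 0.1968, 0.082]
tcp_rot: [2.658, 1.674, 0.001]
wrist_force: [-3.5, -0.7, 4.7]
width: 0.717
grip_force: 90.5
```

Contact with the tray floor; release, rise and check everything.

jog_arm(
  increments=[
    [[0,0,-0.01,0,0,0,0.5],[0,0,0,0,0,0,0.6],[0,0,0,0,0,0,0.8],[0,0,0,0,0,0,1],[0,0,0,0,0,0,1]],
  ],
)

```text
time: 30.0
tool_pos: [0.6576, 0.1969, 0.0813]
tcp_rot: [2.658, 1.674, 0.001]
wrist_force: [0.2, -0.2, 0.0]
width: 0.998
grip_force: 0.0
```

jog_arm(
  increments=[
    [[0,0,-0.2,0,0,0,1],[0,0,-0.6,0,0,0,1],[0,0,-1,0,0,0,1],[0,0,-1,0,0,0,1],[0,0,-1,0,0,0,1]],
  ],
)

```text
time: 30.42
tool_pos: [0.6571, 0.1967, 0.1965]
tcp_rot: [-2.658, -1.674, 0.001]
wrist_force: [0.2, -0.2, -0.1]
width: 1.004
grip_force: 0.0
```

jog_arm(
  increments=[
    [[-0.5,0,-0.8,0,0,0,1],[-0.5,0,-0.5,0,0,0,1],[0,0,0,0,0,0,1],[0,0,0,0,0,0,1],[0,0,0,0,0,0,1]],
  ],
)

```text
time: 30.83
tool_pos: [0.6441, 0.1699, 0.2335]
tcp_rot: [-2.658, -1.673, 0.001]
wrist_force: [-1.1, -0.4, -0.5]
width: 1.001
grip_force: 0.0
```

```bash
python3 - <<'E'
from h import *
np.set_printoptions(precision=4,suppress=True)
im,d,c=cam("wrist"); T,s=pose(); uv,P=cloud(c,d)
for z in(.024,.006): print(z,piece(P,(.6582,.1972),z,.05 if z>.01 else .066,4,.0025))
print(T[:3,3],s["width"],s["time"])
for n in("scene","side"):
    im,d,c=cam(n);uv,P=cloud(c,d); cv2.imwrite(f"pics/{n}9.png",im)
    for nm,x,y,h in(("bolt",.546,-.12,.055),("jar",.535,.121,.05)):
        q=P[(np.hypot(P[:,0]-x,P[:,1]-y)<.03)&(P[:,2]>h-.012)]; print(n,nm,len(q),q.max(0)[2],q.mean(0))
E
```

```text
0.024 (3907, array([0.6581, 0.1945]), array([0.0636, 0.0642]), np.float64(64.5))
0.006 (1541, array([0.6584, 0.197 ]), array([0.092 , 0.0926]), np.float64(64.5))
[0.6438 0.17   0.2327] 0.9942664558676207 30.8833
scene bolt 74 0.05573527459454081 [ 0.5478 -0.1226  0.051 ]
scene jar 171 0.05137279776438802 [0.538  0.1166 0.0467]
side bolt 38 0.05765630534837862 [ 0.5443 -0.1171  0.0515]
side jar 194 0.05388092734273364 [0.5325 0.1261 0.0482]
```

View pics/scene9.png

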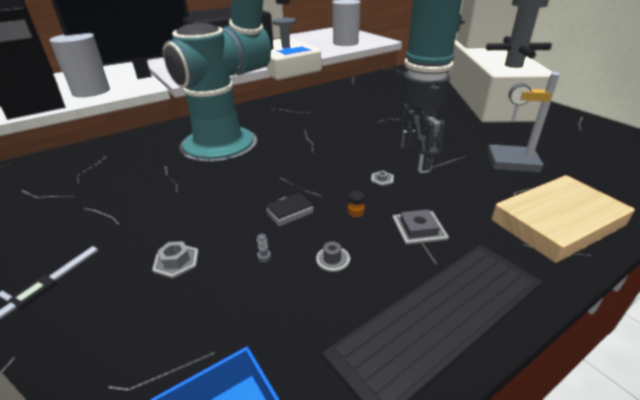

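The final picture shows all four pieces in their trays, at (175,257), (333,253), (382,178) and (420,222). The bolt at (263,247) and the jar at (356,205) have not moved.

```bash
python3 -c "
from workcell import bot
print(bot.finish_job())"
```

```text
the job is handed in; nothing more can be done
None
```

I took the pile apart from the top and set each of the four pieces flat in its own tray; the bolt and jar did not move, the gripper is open and clear, and I handed the job in at about 31 s.

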